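# Find which way the boiler's filler cap unscrews and hold it off

### The job

Open the steam boiler for filling: unscrew the red filler cap on its deck. Nobody remembers whether its thread is right- or left-handed, so find out by trying which way it comes undone; never pull it out by force. Lift it off once it is unscrewed and finish still holding it in the gripper, still and upright, straight above the neck with at least 5 cm of air between the neck's rim and the cap's foot. Leave the mug and the salt shaker standing where they are.

Things in the scene. Friction and masses are not known exactly. Their poses are not given: they have to be found in the camera images.
- boiler: Steam boiler, fixed, white, 215 x 150 mm; deck 80 mm above the worktop; origin on the worktop straight below the filler neck, z up. Its x points from the neck to the black control block, which stands on the deck from x = 62 to 148 mm, top 124 mm above the worktop. Deck's front edge: x = -67 mm. A small steam outlet sticks out to y = -105 mm at x = 75 to 105 mm, 50 mm up.
- neck_rim (a point): Centre of the top rim of the steel filler neck, 108 mm above the worktop; axes as the boiler's. The neck is 45 mm across outside, 28 mm high, and holds a quick thread whose hand (right or left) differs from run to run and cannot be seen.
- cap_center (a point): Centre of the head of the red ribbed filler cap (loose, about 0.12 kg): a round knob 48 mm across and 28 mm high, to be gripped from above on any diameter. z points up out of the cap; x turns with the cap and lies along the boiler's x (within about 3 degrees) at the start. Tight, this point is 14 mm above neck_rim.
- cap_foot (a point): Foot of the cap, on its axis 39 mm below cap_center: end of a 16 mm stem with two side lugs in the neck. One way the tight cap meets a hard stop within about 12 degrees; the other way it turns easily, with no need to raise it, and lifts straight off once 55 to 105 degrees from tight (stop at about 120). Turned less, the lugs hold it: it lifts 2 to 5 mm only.
- mug_center (a point): Loose white dotted mug, 92 mm across and 93 mm high, standing to the left; point on its axis 46 mm up.
- salt_center (a point): Loose grey salt shaker, 44 mm across, 90 mm high, standing at the back right; point at mid-height.
Things that resemble listed ones, but are neither listed nor needed, are in the scene too. What is shaped like the part that bears mug_center but purple is not meant.

How it is judged (in metres and radians):
On the way:
1. the cap is unscrewed: turned at least 40 degrees while still down in its neck (angle between the x axis of cap_center and the x axis of neck_rim, either way round above 0.7 rad and z of cap_center in the frame of neck_rim below 0.028 m and horizontal distance between cap_center and neck_rim below 0.008 m), for 0.1 s.
At the end, for the whole second after the job is handed in: The fingers hold the cap (over 1 N), still, upright within 17 degrees, within 40 mm of straight above the neck, its head centre at least 85 mm above the rim (foot 46 mm clear), touching nothing else; mug and salt shaker upright and within 30 mm of where they stood (z of cap_center in the frame of neck_rim above 0.085 m and horizontal distance between cap_center and neck_rim below 0.04 m and angle between cap_center's own z axis and vertical below 0.3 rad and contact force between the fingers and cap above 1 N and contact force between cap and boiler below 0.1 N and linear speed of cap below 0.03 m/s and distance of each of mug_center, salt_center from where it was at the start of the episode below 0.03 m and angle between each of mug_center, salt_center's own z axis and vertical below 0.2 rad); the arm keeps its last pose, push and grip.
It fails at once if the mug or the salt shaker is pushed away or knocked over (distance of any of mug_center, salt_center from where it was at the start of the episode above 0.03 m).
It fails at once if the cap is pulled out of the neck by force, without unscrewing (z of cap_center in the frame of neck_rim between 0.022 and 0.036 m and angle between the x axis of cap_center and the x axis of neck_rim, either way round below 0.5 rad).
It also fails if it takes over 42 s, if anything falls off the work surface, if the arm or the gripper's body presses on something with over 40 N, if the wrist force passes 120 N, or if a joint passes its speed limit or range.

### The arm

A 6-joint arm with a two-finger parallel gripper is mounted at the origin on a cart in front of the work surface, level with it; the furniture and walls round the work are solid. World frame = base frame: x ahead of the robot, y to its left, z up, the work surface at z = 0. Lengths are in mm, angles in rad, forces in N, time in s.
With the tool pointing down it reaches from about 300 to 775 mm from the base axis. Payload 14.6 kg.
Tool frame: the origin (TCP) lies at the very end of the fingers, on their centre line; the grasp point (between the pads) lies 19 mm behind it (manip.grip_point_offset is the distance from the TCP to the grasp point, in mm); z points along the fingers, y is the line along which they close (so a half turn about z gives the same grasp; the last joint's range is limited). The gripper opens to 94 mm and grips with 3 to 60 N. Pads are 16 mm wide; open, the fingers measure 119 mm over their backs; the gripper's body (75 mm by 177 mm) begins 78 mm behind the grasp point.
Start: joints at [1.046, 0.3, 1.521, -0, 1.321, -0.067], TCP at [243.083, 493.356, 205.446] pointing down, gripper open.
Joint ranges: [-3.03, 3.03], [-0.79, 2.21], [0.23, 2.52], [-1.04, 4.18], [0, 3.07], [-2.55, 2.55]. Speed limits (rad/s): [2.22, 2.22, 2.57, 3.14, 3.14, 3.14].

### API

Orientations are given as [roll, pitch, yaw] about the fixed x, y, z axes, in that order (R = Rz(yaw) Ry(pitch) Rx(roll)).
In Python, from cell import telemetry, eyes, manip gives the robot as it stands.
- The arm moves only by the tool play_rows, never from a script. Its arguments are lists of equal length, an entry for each row: "translation": the shift along the world's x, y, z in m, a list of three; "yaw": the turn about the world's z in rad. A call has 1 to 12 rows; each row is the pose to reach, as a shift and turn from the pose commanded when the call began; what a row does not reach only later rows make up. A row lasts 1/8 s, in which the tool goes at most 62.5 mm and 10.7 degrees, less where a joint would pass 70% of its speed; a pose out of reach is approached as far as the arm can. A call with a gripper value outside its range is refused whole. "hand" is the opening, from 0 (shut) to 1 (fully open), set as the call begins (left out, the last holds). The fingers move at their own pace and stop on an object; "force" is the grip in N (left out, the last holds). Time passes only in rows, so rows that repeat a pose let the fingers close. It gives the time, the measured TCP pose, the force, the opening and the grip force at its end, in the units of the state.
- telemetry.read_state(): the state, without advancing time (a new reading comes with each control period).
- eyes.camera(name): name is "scene" or "top"; returns a dict with "pixels" (400x640x3 uint8, red, green, blue), "fx", "fy", "cx", "cy" (pixels), "cam_to_world" (4x4, takes a point from camera to world coordinates). Camera axes: x right, y up, looking along -z (the intrinsics and any distortion apply to the point x, -y, -z); pixel columns grow to the right and rows downward; lengths in mm; the calibration is good to about 2 mm. A picture is of the moment at which its call begins. There is no depth.
- manip.sign_off(): hands the job in; it is judged then, once.
The state is a dict: "clock": time; "joints": joint angles; "qd": joint speeds; "effort": joint torques, N m; "eef_pos": TCP position; "eef_rot": TCP orientation; "wrist_force": force on the tool from outside, world axes, zero at the start; "moment": the same for the moment, N m; "finger_gap": finger opening in mm; "finger_force": force on a finger pad.
Only numpy, scipy, OpenCV 4.12 (cv2) and the standard library are available. Lean on these libraries where they do the work, as an engineer would, in place of code of your own. Each camera call takes 0.05 s, during which the arm holds its last target. There are 200 camera calls.

## Working session

There is one attempt and no reset: what is moved stays moved. The work goes in short steps, Python scripts to look and compute and a tool call to move; the robot and the scene stay as the last step left them, time stands still between calls to the robot, and variables do not carry over. Pictures are saved under pics/ and viewed, at most 10 in all, crops included, and the job is handed in when it is done.

Besides the shell and the picture viewer there is one more tool, called after ">>>" in YAML: its name, and indented under it one key for each argument. play_rows: Moves the arm, as the interface text tells. Its arguments: {"type":"object","properties":{"translation":{"type":"array","items":{"type":"array","items":{"type":"number"}}},"yaw":{"type":"array","items":{"type":"number"}},"hand":{"type":"number"},"force":{"type":"number"}},"required":["translation","yaw"]}

```bash
mkdir -p pics; python3 - <<'E'
from cell import telemetry, eyes, manip
import cv2, pickle
d={}
for n in("scene","top"):
    c=eyes.camera(n); d[n]=c
    cv2.imwrite(f"pics/{n}0.png",c["pixels"][:,:,::-1])
    print(n,c["fx"],c["fy"],c["cx"],c["cy"],c["cam_to_world"],[k for k in c])
pickle.dump(d,open("d.pkl","wb"))
print(telemetry.read_state(), manip.grip_point_offset)
E
```

```text
scene 386.4572403819123 386.4572403819123 324.73852565212405 200.66133163659302 [[ 8.38931138e-01  2.86475214e-01 -4.62738045e-01  1.53106113e+02]
 [-5.44229881e-01  4.46112868e-01 -7.10490779e-01 -5.37945436e+02]
 [ 2.89539790e-03  8.47888708e-01  5.30166347e-01  5.54373084e+02]
 [ 0.00000000e+00  0.00000000e+00  0.00000000e+00  1.00000000e+00]] ['pixels', 'fx', 'fy', 'cx', 'cy', 'cam_to_world']
top 449.23251879320793 449.23251879320793 323.51325306610187 197.08300616294494 [[ 2.07685303e-02  9.82334604e-01 -1.85976865e-01  3.37914292e+02]
 [-9.99624827e-01  2.37252241e-02  1.36864874e-02  8.99356555e+01]
 [ 1.78570530e-02  1.85622843e-01  9.82458796e-01  1.27377933e+03]
 [ 0.00000000e+00  0.00000000e+00  0.00000000e+00  1.00000000e+00]] ['pixels', 'fx', 'fy', 'cx', 'cy', 'cam_to_world']
{'clock': 0.1, 'joints': array([ 1.04638568e+00,  3.00413627e-01,  1.52150527e+00, -1.45581020e-05,
        1.32070564e+00, -6.66009014e-02]), 'qd': array([-0.00147734, -0.00110476,  0.00153538, -0.00039474, -0.00023729,
       -0.0006292 ]), 'effort': array([ 1.63185832e-03, -5.32641685e+01, -3.53282905e+01,  7.10629835e-02,
        2.35595932e-02, -5.94152448e-05]), 'eef_pos': array([242.98147207, 493.15789697, 204.94992794]), 'eef_rot': array([-3.14056212e+00, -5.46032937e-05,  2.68378649e+00]), 'wrist_force': array([-0.259636  , -0.19231438, -0.0609311 ]), 'moment': array([-0.01460978,  0.01285742,  0.04740099]), 'finger_force': 0.0, 'finger_gap': 94.20853223838246} 18.8
```

View pics/scene0.png

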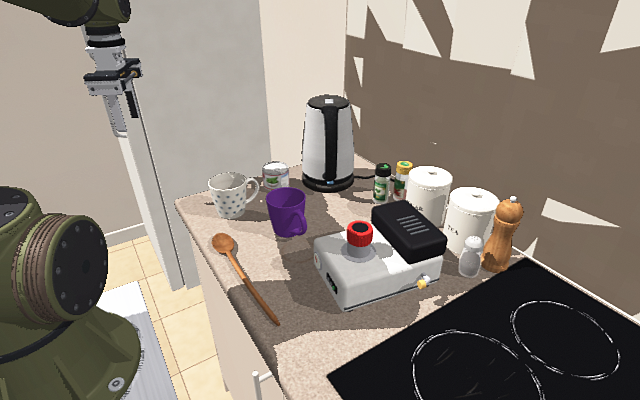

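View pics/top0.png

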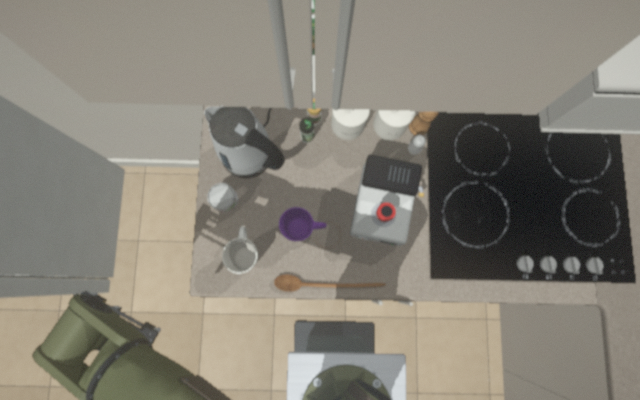

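The only red knob is at top (386,212) and scene (360,233). It sits on the white deck in front of the black block, so it is the cap. The dotted mug is at scene (230,195), the purple mug at (288,212) is a decoy, and the grey shaker is at scene (470,255) beside the wooden mill.

```bash
cat > h.py <<'E'
import numpy as np, cv2
def ray(c,u,v):
    M=c["cam_to_world"]; d=M[:3,:3]@np.array([(u-c["cx"])/c["fx"],-(v-c["cy"])/c["fy"],-1]); return M[:3,3],d/np.linalg.norm(d)
def plane(c,u,v,z):
    o,d=ray(c,u,v); return o+d*(z-o[2])/d[2]
def tri(*r):
    A=sum(np.eye(3)-np.outer(d,d) for o,d in r); b=sum((np.eye(3)-np.outer(d,d))@o for o,d in r); return np.linalg.solve(A,b)
def red(c):
    h=cv2.cvtColor(c["pixels"],cv2.COLOR_RGB2HSV)
    m=(((h[...,0]<8)|(h[...,0]>172))&(h[...,1]>150)&(h[...,2]>70)).astype(np.uint8)
    n,l,s,ce=cv2.connectedComponentsWithStats(m); i=1+s[1:,4].argmax(); return s[i],ce[i],l==i
E
python3 - <<'E'
import pickle; from h import *
d=pickle.load(open("d.pkl","rb"))
R={}
for n in d:
    s,ce,m=red(d[n]); p=np.argwhere(m)[:,::-1].astype(np.int32)
    hull=cv2.convexHull(p.reshape(-1,1,2)); M=cv2.moments(hull); c=(M['m10']/M['m00'],M['m01']/M['m00']); R[n]=ray(d[n],*c)
    print(n,s,ce,c,plane(d[n],*c,122), plane(d[n],*c,130))
print("tri",tri(*R.values()))
# deck mask in top
t=d["top"]; g=t["pixels"].astype(int)
print(plane(t,428,190,80))
for n,(x,y,w,h) in dict(scene=(300,180,240,140),top=(330,130,120,120)).items():
    cv2.imwrite(f"pics/{n}c.png",cv2.resize(d[n]["pixels"][y:y+h,x:x+w,::-1],None,fx=(3 if n=="scene" else 5),fy=(3 if n=="scene" else 5),interpolation=cv2.INTER_CUBIC))
E
```

```text
scene [347 221  26  26 457] [359.26258206 234.82932166] (359.39640463132235, 233.25807434491162) [522.49262211 -89.30252627 122.        ] [515.6580337  -97.60355938 130.        ]
top [378 213   7   7  14] [380.78571429 216.        ] (380.77777777777777, 216.0) [509.58387095 -75.73144301 122.        ] [508.39149269 -74.58075663 130.        ]
tri [518.07497173 -81.18626897 116.71136698]
[ 590.40251208 -210.92019498   80.        ]
```

View pics/topc.png

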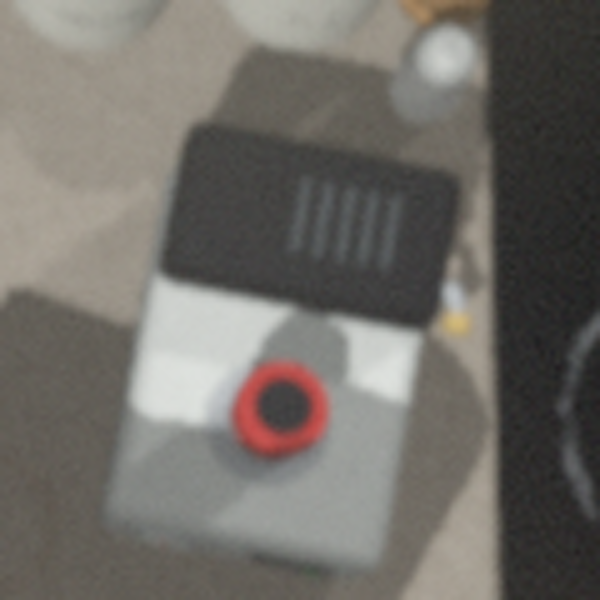

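View pics/scenec.png

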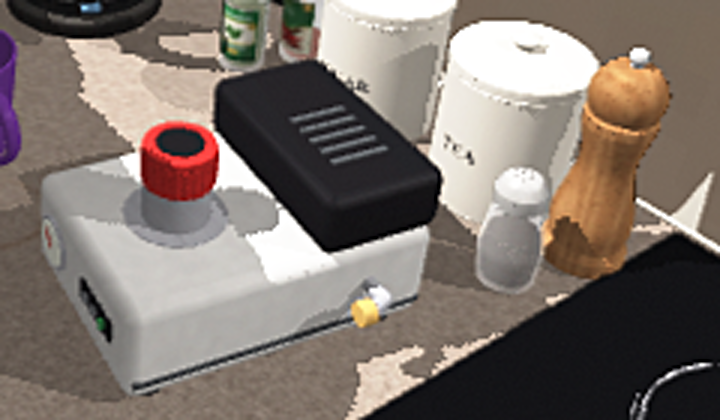

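The crops show a red ribbed cap with a black disc at top (387,211), in front of the black block. The block's front edge in the top crop runs from (160,278) to (420,328), which gives the boiler's yaw.

```bash
python3 - <<'E'
import pickle; from h import *
d=pickle.load(open("d.pkl","rb")); t=d["top"]
f=lambda u,v,z:plane(t,330+u/5,130+v/5,z)
print("disc",f(285,405,136),"scene disc",plane(d["scene"],300+181/3,180+143/3,136), "ring",f(281,409,133))
a,b=f(160,278,124),f(420,328,124); e=a-b; print("y dir",np.degrees(np.arctan2(e[1],e[0]))-90,a,b)
a,b=f(110,525,80),f(378,570,80); e=a-b; print(np.degrees(np.arctan2(e[1],e[0]))-90,a,b)
print("salt",f(445,50,90),"mug",plane(t,240,255,90))
E
```

```text
disc [520.84779254 -89.77900868 136.        ] scene disc [522.3665685 -91.1381876 136.       ] ring [519.19607823 -88.17603961 133.        ]
y dir -9.738402678578396 [588.63430978 -26.33989213 124.        ] [ 565.22942057 -162.7137051   124.        ]
-8.261534565665016 [462.89782198  -4.74975786  80.        ] [ 442.13416782 -147.75145662   80.        ]
salt [ 728.61008474 -186.64656995   90.        ] mug [402.94606892 288.17260701  90.        ]
```

>>> play_rows:
  translation:
    - [0.025, -0.053, 0]
    - [0.05, -0.106, 0]
    - [0.075, -0.159, 0]
    - [0.1, -0.212, 0]
    - [0.127, -0.265, 0]
    - [0.152, -0.318, 0]
    - [0.178, -0.371, 0]
    - [0.203, -0.424, 0]
    - [0.228, -0.477, 0]
    - [0.254, -0.53, 0]
    - [0.2785, -0.5837, 0]
    - [0.2785, -0.5837, 0]
  yaw: [-0.12, -0.24, -0.36, -0.48, -0.6, -0.72, -0.84, -0.96, -1.08, -1.2, -1.284, -1.284]
  hand: 0.72
  force: 30

```text
clock: 1.6
eef_pos: [522.0, -93.3, 204.5]
eef_rot: [-3.14, 0.0, 1.395]
wrist_force: [-0.8, -0.1, 0.4]
finger_gap: 67.7
finger_force: 0.0
```

```bash
python3 - <<'E'
from cell import telemetry, eyes
import cv2, pickle
s=telemetry.read_state(); print(s["joints"],s["eef_pos"])
a=eyes.camera("scene"); b=eyes.camera("top")
A=cv2.resize(a["pixels"][120:300,270:470],(600,540)); 
cv2.imwrite("pics/s1.png",A[:,:,::-1])
print(telemetry.read_state()["eef_pos"])
E
```

```text
[-2.45742603e-01  2.57531219e-01  1.57732138e+00 -2.60802778e-04
  1.30808545e+00 -6.98034882e-02] [521.98636599 -93.25699926 204.49671814]
[521.26180118 -90.37593175 204.90332264]
```

View pics/s1.png

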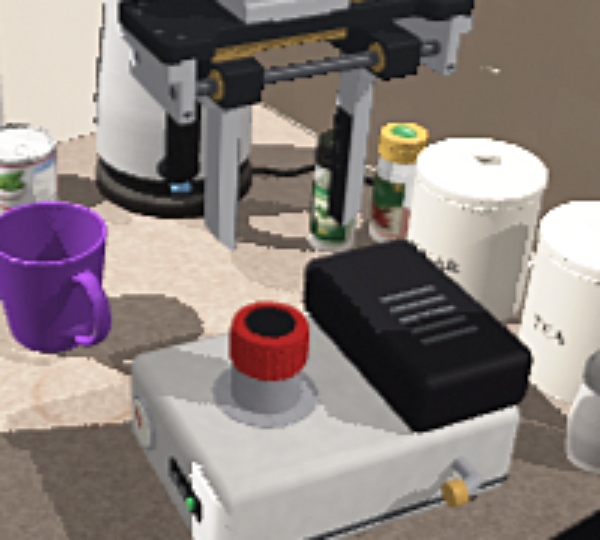

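The gripper is straddling the cap, which is at crop (268,340), and both fingers clear the black block. I'll descend and then close.

>>> play_rows:
  translation:
    - [0, 0, -0.03]
    - [0, 0, -0.06]
    - [0, 0, -0.085]
    - [0, 0, -0.098]
    - [0, 0, -0.098]
  yaw: [0, 0, 0, 0, 0]

```text
clock: 2.33
eef_pos: [521.3, -89.6, 107.3]
eef_rot: [-3.141, -0.0, 1.401]
wrist_force: [0.5, 0.2, 0.2]
finger_gap: 67.8
finger_force: 0.0
```

>>> play_rows:
  translation:
    - [0, 0, 0]
    - [0, 0, 0]
    - [0, 0, 0]
    - [0, 0, 0]
    - [0, 0, 0]
    - [0, 0, 0]
  yaw: [0, 0, 0, 0, 0, 0]
  hand: 0.0
  force: 30

```text
clock: 3.08
eef_pos: [521.9, -90.4, 108.2]
eef_rot: [3.141, -0.0, 1.4]
wrist_force: [-0.6, 0.2, 5.4]
finger_gap: 47.6
finger_force: 30.0
```

```bash
python3 -c "
from cell import telemetry
s=telemetry.read_state(); print({k:s[k] for k in ('eef_pos','eef_rot','wrist_force','moment','finger_gap','finger_force')})"
```

```text
{'eef_pos': array([521.87332703, -90.37588789, 108.17736511]), 'eef_rot': array([ 3.14055685e+00, -1.04200687e-05,  1.39980665e+00]), 'wrist_force': array([-0.55323085,  0.1687038 ,  5.38518776]), 'moment': array([0.17755737, 0.46391499, 0.00456443]), 'finger_gap': 47.64590637914516, 'finger_force': 30.001345574855804}
```

>>> play_rows:
  translation:
    - [0, 0, 0]
    - [0, 0, 0]
    - [0, 0, 0]
    - [0, 0, 0]
  yaw: [0.1, 0.2, 0.3, 0.3]

```text
clock: 3.58
eef_pos: [522.0, -90.4, 108.2]
eef_rot: [3.14, 0.0, 1.701]
wrist_force: [0.0, 0.0, 5.9]
finger_gap: 47.3
finger_force: 30.0
```

```bash
python3 -c "
from cell import telemetry
s=telemetry.read_state(); print({k:s[k] for k in ('eef_pos','eef_rot','wrist_force','moment','finger_gap','finger_force')})"
```

```text
{'eef_pos': array([522.04304828, -90.40072461, 108.18131032]), 'eef_rot': array([3.14017359e+00, 4.09422658e-04, 1.70129358e+00]), 'wrist_force': array([0.04026566, 0.03031583, 5.92303877]), 'moment': array([0.07727884, 0.13731882, 0.07498893]), 'finger_gap': 47.34987176956769, 'finger_force': 30.000673234462738}
```

The turn to +17° met only 0.07 N·m, which is past where the stop would be, so counter-clockwise is the free way. I'll continue to about 80°.

>>> play_rows:
  translation:
    - [0, 0, 0]
    - [0, 0, 0]
    - [0, 0, 0]
    - [0, 0, 0]
    - [0, 0, 0]
    - [0, 0, 0]
    - [0, 0, 0]
    - [0, 0, 0]
    - [0, 0, 0]
    - [0, 0, 0]
  yaw: [0.14, 0.28, 0.42, 0.56, 0.7, 0.84, 0.98, 1.1, 1.1, 1.1]

```text
clock: 4.82
eef_pos: [522.1, -90.5, 108.2]
eef_rot: [3.142, 0.002, 2.798]
wrist_force: [0.0, -0.3, 4.9]
finger_gap: 47.7
finger_force: 30.3
```

```bash
python3 -c "
from cell import telemetry,eyes
import cv2
s=telemetry.read_state(); print({k:s[k] for k in ('eef_pos','eef_rot','wrist_force','moment','finger_gap','finger_force')})
a=eyes.camera('scene')['pixels'][120:300,270:470]
cv2.imwrite('pics/s2.png',cv2.resize(a,(600,540))[:,:,::-1])"
```

```text
{'eef_pos': array([522.06080733, -90.51262512, 108.15084064]), 'eef_rot': array([3.14151646e+00, 1.54511839e-03, 2.79817886e+00]), 'wrist_force': array([ 0.02188536, -0.26072173,  4.91968313]), 'moment': array([ 0.01455389, -0.04269682,  0.09422342]), 'finger_gap': 47.65582117571536, 'finger_force': 30.26644606841728}
```

View pics/s2.png

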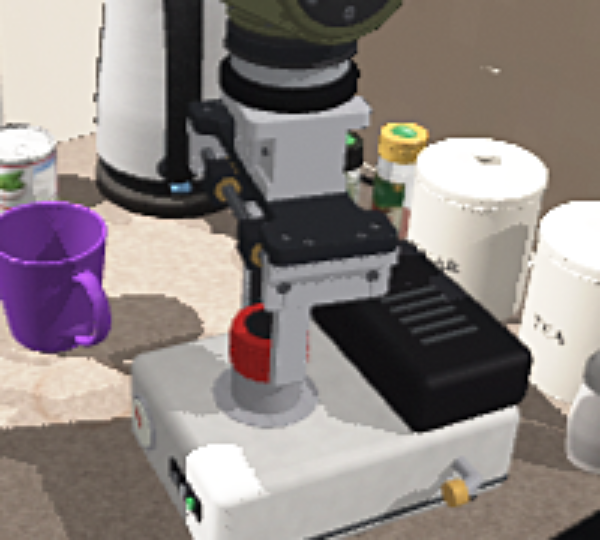

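The fingers hold the cap at crop (268,340) after the 80° turn, and the moment is still small. I'll try a careful 6 mm lift, staying below the 8 mm forced-pull limit, and watch the force.

>>> play_rows:
  translation:
    - [0, 0, 0.002]
    - [0, 0, 0.004]
    - [0, 0, 0.006]
    - [0, 0, 0.006]
  yaw: [0, 0, 0, 0]

```text
clock: 5.38
eef_pos: [521.6, -90.4, 113.5]
eef_rot: [-3.142, 0.0, 2.8]
wrist_force: [0.6, 0.5, -2.0]
finger_gap: 47.9
finger_force: 30.0
```

The force is about the cap's weight, so it is free. Lifting it clear.

>>> play_rows:
  translation:
    - [0, 0, 0.01]
    - [0, 0, 0.02]
    - [0, 0, 0.04]
    - [0, 0, 0.06]
    - [0, 0, 0.08]
    - [0, 0, 0.09]
    - [0, 0, 0.09]
    - [0, 0, 0.09]
    - [0, 0, 0.09]
    - [0, 0, 0.09]
  yaw: [0, 0, 0, 0, 0, 0, 0, 0, 0, 0]

```text
clock: 6.62
eef_pos: [521.5, -90.3, 203.1]
eef_rot: [-3.142, -0.001, 2.8]
wrist_force: [-0.4, -0.4, -1.7]
finger_gap: 47.7
finger_force: 30.0
```

```bash
python3 -c "
from cell import telemetry,eyes
import cv2
s=telemetry.read_state(); print({k:s[k] for k in ('eef_pos','qd','wrist_force','finger_gap','finger_force')})
a=eyes.camera('scene')['pixels'][100:300,180:500]
cv2.imwrite('pics/s3.png',cv2.resize(a,(800,500))[:,:,::-1])"
```

```text
{'eef_pos': array([521.47826834, -90.30559148, 203.06709318]), 'qd': array([ 0.00189691, -0.00304577, -0.00202725,  0.00117629,  0.00082827,
        0.00035766]), 'wrist_force': array([-0.37974543, -0.35807487, -1.68076752]), 'finger_gap': 47.6798943727736, 'finger_force': 29.999672770500183}
```

View pics/s3.png

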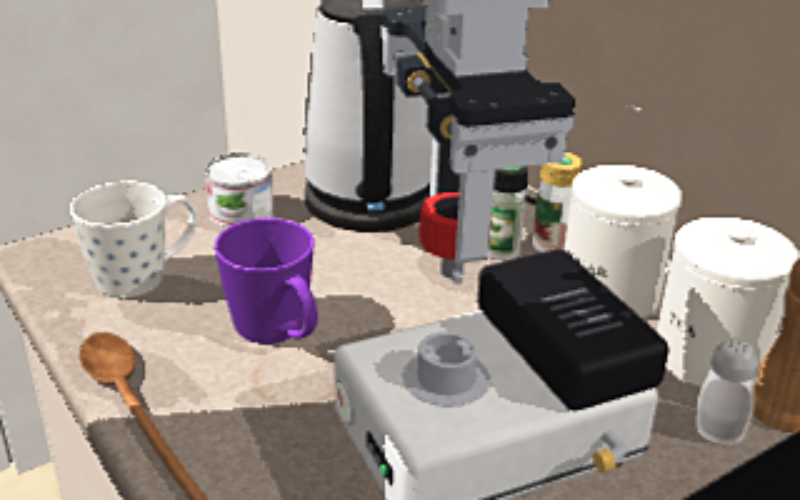

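The picture shows the neck open at (447,365) and the cap upright in the gripper well above it at (455,225). The mug (125,240) and salt shaker (728,390) are where they stood.

```bash
python3 -c "
from cell import manip
print(manip.sign_off())"
```

```text
the job is handed in; nothing more can be done
None
```

The filler cap came undone counter-clockwise (a right-hand thread), and I handed the job in with the gripper holding it upright, by my estimate about 70 mm clear of the neck's rim, with the mug and salt shaker untouched; no verdict was returned.

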